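Lock the parts bin home with a ball-lock pin

ROBOT

A 7-joint arm with a two-finger parallel gripper is mounted at the origin on the work surface. World frame = base frame: x ahead of the robot, y to its left, z up, the work surface at z = 0. Lengths are in m, angles in rad, forces in N, time in s.
With the tool pointing down it reaches from about 0.425 to 0.825 m from the base axis. Payload 3.6 kg.
Tool frame: the origin (TCP) lies between the finger pads; the fingertips stand 11 mm ahead of it and the grasp point (between the pads) lies 8 mm behind it; z points along the fingers, y is the line along which they close (so a half turn about z gives the same grasp; the last joint's range is limited). The gripper opens to 85 mm and grips with 20 to 120 N. Pads are 22 mm wide; open, the fingers measure 114 mm over their backs; the gripper's body (76 mm by 85 mm) begins 54 mm behind the grasp point. The pads swing forward as they close: fully open they stand 13 mm farther back than shut.
Start: joints at [-1.365, 0.615, -0.013, 1.423, 0.008, 1.103, -0.04], TCP at [0.149, 0.633, 0.242] pointing down, gripper open.
Joint ranges: [-3.12, 3.12], [-0.3, 2.06], [-1.34, 1.32], [0.26, 2.42], [-1.36, 4.5], [0.01, 1.98], [-2.84, 2.84]. Speed limits (rad/s): [2.79, 2.79, 3.14, 3.14, 3.14, 3.14, 3.14].

INTERFACE

Orientations are given as a unit quaternion [w, x, y, z].
In Python, from cell import robot gives the robot as it stands. The module is installed in compiled form; this text tells all that it offers.
- The arm moves only by the tool apply_moves, never from a script. Its argument "plan" is a list that holds one entry, the list of rows, each a list of 5 numbers: the shift along the tool's x, y, z in mm, then the turn about the tool's z in degrees, then the closure, from 0 (fully open) to 1 (shut). A call has 1 to 5 rows; each row shifts and turns the commanded pose from where the row before left it, along the tool's axes as they then stand; what a row does not reach is not made up. A row lasts 1/8 s, in which the tool goes at most 62.5 mm and 10.7 degrees, less where a joint would pass 70% of its speed; a pose out of reach is approached as far as the arm can. A call is refused whole if a number of a shift passes 62.5 or a number of a turn 10.7, either way. A call with a gripper value outside its range is refused whole. The fingers move at their own pace and stop on an object; "force" is the grip in N (left out, the last holds). Time passes only in rows, so rows that do not move let the fingers close. It gives the time, the measured TCP pose, the force, the opening and the grip force at its end, in the units of the state.
- robot.state(): the state, without advancing time (a new reading comes with each control period).
- robot.read_camera(name): name is "side" or "top" or "wrist"; returns the picture (384x512x3 uint8, blue, green, red); there is no depth.
- robot.calibration(name): a dict with "intrinsics" (3x3 intrinsics, pixels), "D" ([k1, k2, p1, p2, k3] as OpenCV has them; the pictures are not rectified), "R" (3x3) and "t" (3): a world point X has camera coordinates R X + t. Camera axes: x right, y down, z forward; pixel columns grow to the right and rows downward; lengths in m; the calibration is good to about 2 mm. A picture is of the moment at which its call begins: read the wrist's pose just before it. calibration takes no time and is no camera call; for the wrist camera it gives the pose at the moment of the call.
- robot.hand_in(): hands the job in; it is judged then, once.
Trained networks look in the newest picture that a camera, given by its name, has taken for a name from the list of things; names that differ only in an ending like _2 or _b are one class to them, and where a whole thing is asked for, a point or a joint stands for the part that bears it (a point fixed in the world has none). Each returns a list of dicts, best first, with "p" (0 to 1); they miss things now and then, are a little off and sometimes report something else, mostly with a low value. They report only what shows in the picture. A call takes as long as a camera call. They do not tell look-alikes from the thing itself.
- robot.look_for(camera, name): "location" ([column, row] in pixels, amid what is visible of it).
The state is a dict: "time": time; "q": joint angles; "joint_velocities": joint speeds; "joint_efforts": joint torques, N m; "ee_pos": TCP position; "eef_rot": TCP orientation; "wrist_force": force on the tool from outside, world axes, zero at the start; "moment": the same for the moment, N m; "opening": opening from 0.0 (shut) to 1.0 (fully open); "grip_force": force on a finger pad.
Only numpy, scipy, OpenCV 4.12 (cv2) and the standard library are available. Lean on these libraries where they do the work, as an engineer would, in place of code of your own. Each camera call takes 0.05 s, during which the arm holds its last target. There are 200 camera calls.

TASK

On this pit table, slide the grey parts bin fully home on its track, then take the ball-lock pin out of the stand, squeezing its two side buttons, pass it gently through the hole in the bin's loose tongue and on through the hole in the fixed lug below until its collar sits on the tongue, and let go so that the buttons spring out and the balls lock it there. Feel your way with light forces, never pressing on the bin, tongue or lug with more than 40 N, and leave the other parts where they are.

Things in the scene. Friction and masses are not known exactly. Their poses are not given: they have to be found in the camera images.
- station: fixed bin station; origin on the table right under the lug hole; x = the way the bin goes home (away from the robot), y to its left, z up. Base plate 8 high; the bin runs at y -195 to -85 mm; a black riser with a magnetic strip on its front edge (wrench and driver fixed on it) spans x 62 to 165, y -218 to +38, 108 mm high
- lug_hole (a point): centre of the upper rim of the hole in the fixed aluminium lug, a 60 x 44 x 10 mm plate, its top 35 mm above the table; axes as the station. Vertical round hole 13.5 mm wide, right through, 17 mm of free space below. When the bin is home its tongue lies over the lug
- tongue_guide (a point): top centre of the guide on the bin's left side (54 mm above the table, 18 mm along y), axes as the station. Out of it to +y reaches the tongue: 8 mm steel plate, 44 x 44, top 45 mm above the table (2 mm gap over the lug). Its round 13.5 mm hole lies 77 mm to +y of this point, but the tongue floats up to 9 mm either way along y, unmeasured: find it by sight or feel
- bin (a joint): how far the bin is out, m: 0 = fully home at its stop, grows towards the robot, at most 0.08; 2.5 N of friction, stays where left. Home, the tongue hole is level with the lug hole along the station's x, but usually off by some mm along y; the tongue slides at about 2 N and stays where left, so the pin's foot, once in its hole, can carry it over the lug hole
- bin_front (a point): middle of the outer front face of the grey plastic bin (open box 150 x 110 x 37 mm, underside 10 and rim 47 mm above the table, this point 28.5); axes as the station: the face is square to x, push it along +x to close. When home this point is at x -50, y -140 mm of the station
- pin_head (a point): centre of the ball-lock pin's head; z up along its axis, y the line of its two buttons. Aluminium block 22 (x) by 24 (y), from 22 mm below to 16 mm above this point; a square 16 mm dark steel button stands 5 mm out of each y face at this height (34 mm over both). Collar 24 mm across, 4 thick, underside 26 mm below this point. Fully in, collar on the tongue, this point is 71 mm above the table
- pin_foot (a point): end of the pin's shank, 58 mm below the head's centre, axes as the head. Shank 12 mm thick, 32 mm long below the collar, foot tapered to 9 mm over its last 4 mm. A ball on each side, 7 mm above the foot in line with the buttons, stands 3 mm out and moves in with its button; pin about 110 g
- pin: the ball-lock pin; origin on its axis at the collar's underside, axes as the head. A firm grip (20 to 40 N) along y presses both buttons in (3 N rising to 7 N each) and draws the balls in, so the pin passes the holes; with buttons out it passes neither way. Fully in, the balls are below the lug and spring out when let go
- button_a (a joint): how far the button on the +y side of the pin is pressed in, m: 0 = out, 0.004 = at its stop (3 mm frees the pin); its ball is drawn in as much
- button_b (a joint): the same for the button on the -y side
- stand_top (a point): middle of the top of the fixed black plastic pin stand, 60 (x) x 160 (y) mm, 45 mm high; two 19.5 mm pockets 45 mm either side of this point along y; the ball-lock pin hangs by its collar in one, the plain thumb pin in the other (either way round), both upright and turned at random; lift straight up by at least 35 mm to clear
- thumb_pin: bystander: plain round steel pin without buttons, spool-shaped 26 mm head 32 mm high above the stand, in the other pocket; origin at its collar's underside
- heat_sink: bystander: gold finned heat sink 40 x 44 x 26 on the riser; origin at underside
- servo_saver: bystander: small red plastic servo saver, about 47 x 45 x 16, on the riser; origin at underside
- bumper: bystander: black rubber bumper, 28 wide, about 110 long (y), 22 high, ends bent back; origin at underside
- tyre: bystander: tyre on a white wheel, 70 across, 30 high, lying flat; origin at underside
- oil_bottle: bystander: clear bottle 36 across, 85 high, upright; origin at underside
- hex_driver: bystander: driver 160 long lying along its x; origin at its underside
Mind the look-alikes: they are no part of the job. Leave any pink look-alike of the pin alone.

How it is judged:
On the way, in this order (a step that is already met when the one before it is completed fails the run):
1. the bin is pushed home (within 4 mm of its stop) (value of joint bin below 0.004 m), for 0.2 s.
2. with both buttons pressed in, the pin stands through tongue and lug (horizontal distance between pin_head and lug_hole below 0.004 m and z of pin_head in the frame of lug_hole below 0.0405 m and angle between pin_head's own z axis and vertical below 0.08 rad and value of joint bin below 0.004 m and value of joint each of button_a, button_b above 0.002 m), for 0.05 s.
At the end, for the whole second after the job is handed in: Bin within 4 mm of home; pin upright (0.08 rad) through tongue and lug, axis within 4 mm of the lug hole's, head centre at most 40.5 mm above the lug's top (36 when seated), both buttons sprung out (pressed under 0.8 mm) so that the balls lock it; at rest (horizontal distance between pin_head and lug_hole below 0.004 m and z of pin_head in the frame of lug_hole below 0.0405 m and angle between pin_head's own z axis and vertical below 0.08 rad and value of joint bin below 0.004 m and value of joint each of button_a, button_b below 0.0008 m and linear speed of pin below 0.01 m/s); the robot touches nothing.
It fails at once if the pin was pressed against tongue, lug or bin with more than 40 N (contact force between pin and station above 40 N).
It fails at once if the robot pushed on the bin or its station with more than 40 N (contact force between any of the fingers, the arm and station above 40 N).
It fails at once if another part was knocked from its place (over 30 mm) (distance of any of thumb_pin, heat_sink, servo_saver, bumper, tyre, oil_bottle, hex_driver from where it was at the start of the episode above 0.03 m).
It also fails if it takes over 72 s, if anything falls off the work surface, if the arm or the gripper's body presses on something with over 40 N, if the wrist force passes 120 N, or if a joint passes its speed limit or range.

## Working session

There is one attempt and no reset: what is moved stays moved. The work goes in short steps, Python scripts to look and compute and a tool call to move; the robot and the scene stay as the last step left them, time stands still between calls to the robot, and variables do not carry over. Pictures are saved under pics/ and viewed, at most 10 in all, crops included, and the job is handed in when it is done.

Besides the shell and the picture viewer there is one more tool, called after "Request:" as name(argument=value, ...) on one line, values as JSON. apply_moves: Moves the arm, as the interface text tells. Its arguments: {"type":"object","properties":{"plan":{"type":"array","items":{"type":"array","items":{"type":"array","items":{"type":"number"}}}},"force":{"type":"number"}},"required":["plan"]}

```bash
mkdir -p pics; cat > h.py <<'E'
import numpy as np,cv2
from cell import robot
def ray(cal,px):
    K=np.array(cal["intrinsics"]);D=np.array(cal["D"]);R=np.array(cal["R"]);t=np.array(cal["t"])
    u=cv2.undistortPoints(np.array([[px]],float),K,D)[0,0]
    d=R.T@np.array([u[0],u[1],1]);return -R.T@t,d
def atz(cal,px,z):
    o,d=ray(cal,px);return o+d*(z-o[2])/d[2]
def proj(cal,X):
    R=np.array(cal["R"]);t=np.array(cal["t"])
    return cv2.projectPoints(np.array([X],float),cv2.Rodrigues(R)[0],t,np.array(cal["intrinsics"]),np.array(cal["D"]))[0][0,0]
E
python3 - <<'E'
from h import *
s=robot.state();print(s)
ims=[]
for c in("top","side"):
    im=robot.read_camera(c);cv2.imwrite(f"pics/{c}0.png",im);cal=robot.calibration(c)
    print(c,"cam pos",-np.array(cal["R"]).T@cal["t"])
    for n,z in(("bin_front",.0285),("pin_head",.071),("stand_top",.045),("lug_hole",.035),("tongue_guide",.054),("thumb_pin",.06)):
        for r in robot.look_for(c,n)[:3]:print(c,n,np.round(r["location"]),round(r["p"],2),np.round(atz(cal,r["location"],z),3))
E
```

```text
{'time': 0.0, 'q': array([-1.36548742,  0.61590853, -0.01260229,  1.42493952,  0.00808919,
        1.10340417, -0.04041446]), 'joint_velocities': array([-7.88678088e-04, -2.43608553e-03,  2.48913489e-04,  9.94415303e-04,
       -2.12940328e-03,  5.70540662e-05, -9.96367503e-04]), 'joint_efforts': array([-5.64984039e-04, -4.69225788e+01,  2.58853901e-01, -1.71040928e+01,
        9.94557951e-03,  9.49072593e-03,  1.39406345e-05]), 'ee_pos': array([0.14915218, 0.63187934, 0.24113164]), 'eef_rot': array([-1.32337946e-04,  1.15627160e-01,  9.93291829e-01, -1.29804602e-03]), 'wrist_force': array([-0.10145471,  0.0175271 , -0.39696026]), 'moment': array([-0.01519067,  0.01004482, -0.05076738]), 'grip_force': 0.0, 'opening': 0.9997918381359748}
top cam pos [ 0.36713286 -0.0391183   0.95929445]
top bin_front [311. 193.] 0.7 [ 0.58  -0.168  0.028]
top pin_head [187. 193.] 0.44 [0.543 0.153 0.071]
top stand_top [162. 228.] 0.83 [0.451 0.215 0.045]
top stand_top [371. 268.] 0.37 [ 0.392 -0.33   0.045]
top lug_hole [294. 171.] 0.72 [ 0.635 -0.118  0.035]
top tongue_guide [305. 195.] 0.94 [ 0.566 -0.15   0.054]
side cam pos [0.11150955 0.4462763  0.79644706]
side bin_front [274. 177.] 0.8 [ 0.589 -0.151  0.028]
side pin_head [214. 284.] 0.88 [0.455 0.176 0.071]
side pin_head [193. 255.] 0.53 [0.535 0.16  0.071]
side stand_top [192. 312.] 0.58 [0.453 0.24  0.045]
side stand_top [246. 173.] 0.48 [ 0.638 -0.099  0.045]
side lug_hole [246. 174.] 0.89 [ 0.641 -0.106  0.035]
side lug_hole [236. 123.] 0.22 [ 0.803 -0.233  0.035]
side tongue_guide [276. 178.] 0.75 [ 0.568 -0.132  0.054]
side thumb_pin [176. 314.] 0.48 [0.465 0.266 0.06 ]
```

View pics/top0.png

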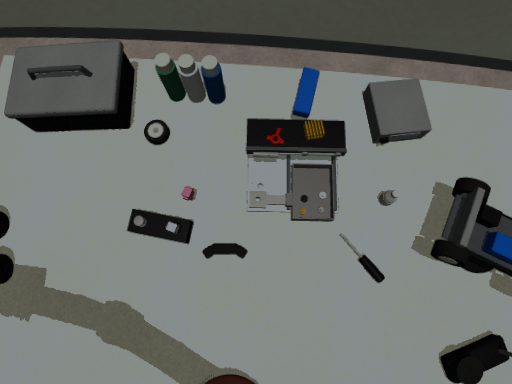

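View pics/side0.png

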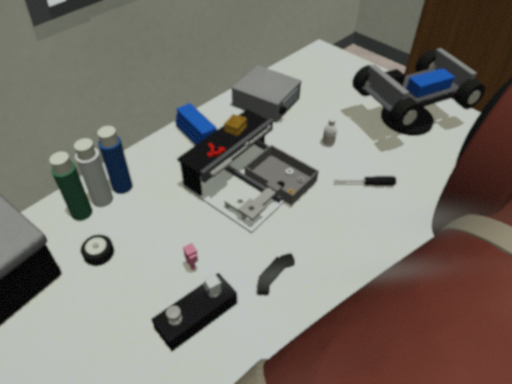

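Top view: the stand is at (161,227). Three things could be the pin: the square silver head at (173,227), the round head at (139,221), and the pink block at (187,193). The square silver head fits the ball-lock pin, because the round one is the thumb pin and the pink one is the look-alike. The bin is at (313,192) with its tongue hole near (257,199), and the lug is near (261,185). One enlarged crop will confirm this.

```bash
python3 - <<'E'
from h import *
a=cv2.imread("pics/top0.png")
A=cv2.resize(a[200:250,120:200],None,fx=5,fy=5,interpolation=cv2.INTER_CUBIC)
B=cv2.resize(a[112:228,238:350],None,fx=5,fy=5,interpolation=cv2.INTER_CUBIC)
s=cv2.imread("pics/side0.png");C=cv2.resize(s[265:350,145:245],None,fx=2.2,fy=2.2,interpolation=cv2.INTER_CUBIC)
W=np.zeros((580,800,3),np.uint8);W[:250,:240]=A[:, 160-0:400];W[260:260+C.shape[0],:C.shape[1]]=C;W[:,240:]=B
cv2.imwrite("pics/crop1.png",W)
E
```

```text
(no output)
```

View pics/crop1.png

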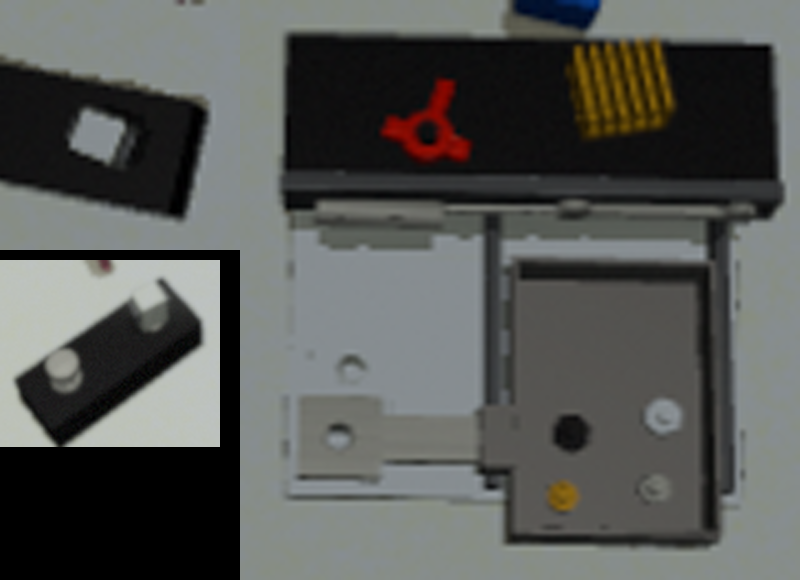

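The crop confirms the square silver head in the right-hand pocket. The lug hole is at px (260.2,185.6), the tongue hole at (258,199.2), and the bin's front rim at about (312.4,220).

```bash
python3 - <<'E'
from h import *
c=robot.calibration("top");print(c["intrinsics"])
p=lambda x,y:(238+(x-240)/5-.4,112+y/5-.4)
for n,x,y,z in(("lug",351,368,.035),("tong",340,436,.045),("guide",498,437,.054),("binfrontL",508,522,.047),("binfrontR",716,522,.047),("binfrontbotL",508,543,.010),("binfrontbotR",716,545,.010),("riserBL",290,38,.108),("riserBR",772,46,.108),("riserFL",284,178,.108),("riserFR",780,186,.108)):
    print(n,np.round(atz(c,p(x,y),z),4))
for z in(.045,.087):print("pin",np.round(atz(c,(172-.4,200+135/5-.4),z),4))
for l in [(65,135),(75,110),(128,118),(103,165)]:print(np.round(atz(c,(120+(l[0]+160)/5-.4,200+l[1]/5-.4),.087),4))
for r in robot.look_for("top","stand_top")[:1]:print(r)
print("standcorners",[np.round(atz(c,q,.045),3) for q in((132,210),(193,220),(189,243),(127,231))])
s=robot.calibration("side")
print("side pin",np.round(atz(s,(213,281),.087),4))
E
```

```text
[[354.906269     0.         254.08808389]
 [  0.         354.906269   190.51131961]
 [  0.           0.           1.        ]]
lug [ 0.5874 -0.0303  0.035 ]
tong [ 0.548  -0.0275  0.045 ]
guide [ 0.5522 -0.1096  0.054 ]
binfrontL [ 0.5092 -0.118   0.047 ]
binfrontR [ 0.5176 -0.2262  0.047 ]
binfrontbotL [ 0.5035 -0.1219  0.01  ]
binfrontbotR [ 0.5112 -0.2342  0.01  ]
riserBL [0.7423 0.0139 0.108 ]
riserBR [ 0.7586 -0.2354  0.108 ]
riserFL [0.6659 0.0104 0.108 ]
riserFR [ 0.6821 -0.2409  0.108 ]
pin [0.4566 0.1896 0.045 ]
pin [0.4525 0.179  0.087 ]
[0.451  0.1966 0.087 ]
[0.4638 0.1932 0.087 ]
[0.4621 0.1661 0.087 ]
[0.4378 0.1757 0.087 ]
{'location': [161.6, 228.0], 'p': 0.83}
standcorners [array([0.491, 0.301, 0.045]), array([0.478, 0.136, 0.045]), array([0.418, 0.139, 0.045]), array([0.435, 0.306, 0.045])]
side pin [0.4537 0.1803 0.087 ]
```

Request:
apply_moves(plan=[[[-40,-37,0,0,0],[-40,-37,0,0,0],[-40,-37,0,0,0],[-40,-37,0,0,0],[-40,-37,0,0,0]]])

```text
time: 1.38
ee_pos: [0.3025, 0.4052, 0.2427]
eef_rot: [0.0, 0.116, 0.993, 0.0]
wrist_force: [1.2, 0.2, 0.2]
opening: 1.0
grip_force: 0.0
```

Request:
apply_moves(plan=[[[-40,-37,0,0,0],[-40,-37,0,0,0],[-40,-37,0,0,0],[-40,-37,0,-8.5,0],[0,0,0,-8.5,0]]])

```text
time: 2.0
ee_pos: [0.4263, 0.2206, 0.2426]
eef_rot: [0.001, -0.03, 1.0, -0.001]
wrist_force: [-0.3, 1.9, -0.1]
opening: 0.999
grip_force: 0.0
```

```bash
cat >> h.py <<'E'
from scipy.spatial.transform import Rotation as Ro
def pose():
    s=robot.state();q=s["eef_rot"];return np.array(s["ee_pos"]),Ro.from_quat([q[1],q[2],q[3],q[0]]).as_matrix(),s
def togo(X):
    p,R,s=pose();d=R.T@(np.array(X)-p)*1000
    print("t",round(s["time"],2),"pos",np.round(p,4),"yang",round(np.degrees(np.arctan2(R[1,1],R[0,1])),2),"F",np.round(s["wrist_force"],1),"op",round(s["opening"],3),"togo",np.round(d,1));return d
E
python3 - <<'E'
from h import *
togo([.453,.18,.14])
p0=pose();cal=robot.calibration("wrist");im=robot.read_camera("wrist");cv2.imwrite("pics/w1.png",im)
print("cam",-np.array(cal["R"]).T@cal["t"],"pin px",proj(cal,[.453,.18,.087]))
for r in robot.look_for("wrist","pin_head"):print(r,atz(cal,r["location"],.08))
E
```

```text
t 2.0 pos [0.4263 0.2206 0.2426] yang 93.39 F [-0.3  1.9 -0.1] op 0.999 togo [-24.1 -41.9 102.8]
cam [0.34324378 0.21589122 0.37497686] pin px [214.13313448 200.66561359]
{'location': [196.2, 261.4], 'p': 0.98} [0.53268262 0.15924738 0.08      ]
{'location': [216.5, 196.1], 'p': 0.7} [0.45028417 0.18158486 0.08      ]
```

View pics/w1.png

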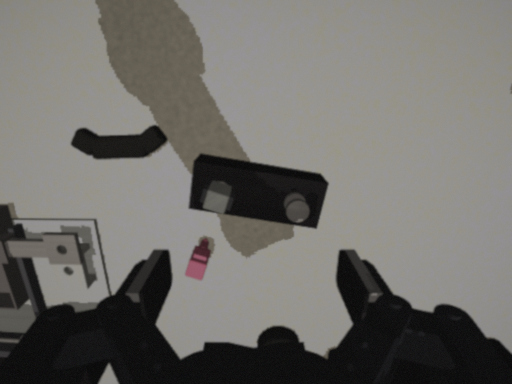

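Wrist view: the ball-lock pin is at (217,196), which puts it at about (0.450,0.181), and the pink look-alike is at (200,260). I'll do the bin first.

Request:
apply_moves(plan=[[[0,-57,0,0,1],[0,-57,0,0,1],[0,-57,0,0,1],[0,-57,0,0,1],[0,-57,0,0,1]]], force=30)

```text
time: 2.72
ee_pos: [0.442, -0.059, 0.2427]
eef_rot: [0.001, -0.032, 0.999, 0.0]
wrist_force: [0.6, 0.2, -0.2]
opening: -0.001
grip_force: 0.0
```

Request:
apply_moves(plan=[[[0,-57,0,0,1],[0,-56,20,0,1],[0,0,50,0,1],[0,0,50,0,1],[0,0,30,0,1]]])

```text
time: 3.35
ee_pos: [0.4486, -0.17, 0.0903]
eef_rot: [-0.001, -0.032, 0.999, 0.001]
wrist_force: [0.2, 0.3, 0.3]
opening: 0.002
grip_force: 0.0
```

```bash
python3 - <<'E'
from h import *
togo([.470,-.178,.030])
cal=robot.calibration("wrist");im=robot.read_camera("wrist");cv2.imwrite("pics/w2.png",im)
for n in("bin_front","lug_hole","tongue_guide"):
  for r in robot.look_for("wrist",n):print(n,r)
E
```

```text
t 3.35 pos [ 0.4486 -0.17    0.0903] yang 93.68 F [0.2 0.3 0.3] op 0.002 togo [-20.9  -9.5  60.3]
bin_front {'location': [304.7, 288.6], 'p': 0.78}
lug_hole {'location': [392.1, 304.6], 'p': 0.68}
tongue_guide {'location': [302.3, 288.3], 'p': 0.82}
```

View pics/w2.png

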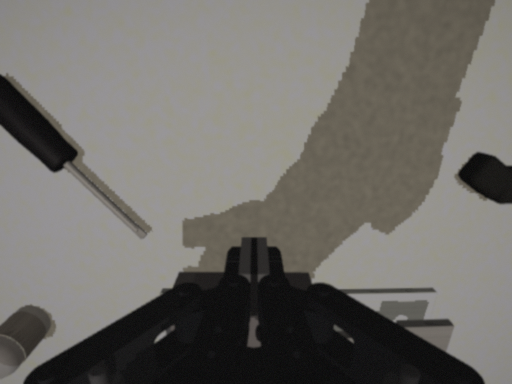

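Wrist view: the closed fingers are at (254,250) over bare table in front of the bin, whose front edge is at row ~275. The driver tip at (148,235) is clear of them. Lowering.

Request:
apply_moves(plan=[[[0,-7,30,0,1],[0,0,30,0,1],[-15,0,0,0,1],[-15,0,0,0,1],[0,0,0,0,1]]])

```text
time: 4.18
ee_pos: [0.4833, -0.1762, 0.0345]
eef_rot: [0.003, -0.033, 0.999, -0.001]
wrist_force: [0.2, -0.1, -0.1]
opening: 0.002
grip_force: 0.0
```

Request:
apply_moves(plan=[[[-6,0,0,0,1],[-6,0,0,0,1],[-6,0,0,0,1],[-6,0,0,0,1],[-6,0,0,0,1]]])

```text
time: 4.8
ee_pos: [0.5084, -0.1746, 0.0321]
eef_rot: [-0.001, -0.032, 0.999, 0.0]
wrist_force: [-2.7, -0.9, 1.8]
opening: 0.001
grip_force: 1.4
```

Contact (about 2.7 N, friction). Continuing.

Request:
apply_moves(plan=[[[-4,0,0,0,1],[-4,0,0,0,1],[-4,0,0,0,1],[-4,0,0,0,1],[-2,0,0,0,1]]])

```text
time: 5.42
ee_pos: [0.5274, -0.1734, 0.0321]
eef_rot: [-0.0, -0.032, 0.999, -0.0]
wrist_force: [-2.2, -1.3, -0.6]
opening: -0.0
grip_force: 1.3
```

Request:
apply_moves(plan=[[[-2,0,0,0,1],[-1,0,0,0,1],[-1,0,0,0,1],[-1,0,0,0,1],[0,0,0,0,1]]])

```text
time: 6.05
ee_pos: [0.5325, -0.1729, 0.0323]
eef_rot: [0.0, -0.033, 0.999, -0.0]
wrist_force: [-1.8, -1.3, -1.4]
opening: 0.002
grip_force: 1.1
```

Request:
apply_moves(plan=[[[-1,0,0,0,1],[-1,0,0,0,1],[-1,0,0,0,1],[-1,0,0,0,1],[0,0,0,0,1]]])

```text
time: 6.68
ee_pos: [0.5366, -0.1727, 0.0323]
eef_rot: [0.0, -0.033, 0.999, -0.0]
wrist_force: [-1.3, -1.4, -1.0]
opening: -0.0
grip_force: 1.0
```

Request:
apply_moves(plan=[[[-1,0,0,0,1],[-1,0,0,0,1],[0,0,0,0,1]]])

```text
time: 7.05
ee_pos: [0.537, -0.1726, 0.0323]
eef_rot: [-0.001, -0.032, 0.999, 0.0]
wrist_force: [-5.6, -0.2, 1.4]
opening: -0.005
grip_force: 2.5
```

Request:
apply_moves(plan=[[[-1,0,0,0,1],[-1,0,0,0,1],[0,0,0,0,1]]])

```text
time: 7.42
ee_pos: [0.537, -0.1726, 0.0323]
eef_rot: [-0.003, -0.032, 0.999, 0.001]
wrist_force: [-8.5, -1.3, 3.4]
opening: -0.004
grip_force: 4.1
```

```bash
python3 - <<'E'
from h import *
togo([.450,.1815,.22])
E
```

```text
t 7.42 pos [ 0.537  -0.1726  0.0323] yang 93.67 F [-8.5 -1.3  3.4] op -0.004 togo [  65.4  359.2 -186.7]
```

Request:
apply_moves(plan=[[[10,0,0,0,1],[10,0,-10,0,1],[0,0,-50,0,1],[10,30,-50,0,0.5],[10,55,-30,0,0]]])

```text
time: 8.05
ee_pos: [0.497, -0.0923, 0.1754]
eef_rot: [0.004, -0.03, 1.0, -0.001]
wrist_force: [1.4, 0.3, 0.2]
opening: 0.417
grip_force: 0.0
```

Request:
apply_moves(plan=[[[11,55,0,0,0],[11,55,0,0,0],[11,55,0,0,0],[11,55,0,0,0],[11,55,0,0,0]]])

```text
time: 8.68
ee_pos: [0.4224, 0.1823, 0.173]
eef_rot: [0.002, -0.033, 0.999, 0.001]
wrist_force: [1.1, 1.1, 1.0]
opening: 1.001
grip_force: 0.0
```

```bash
python3 - <<'E'
from h import *
togo([.450,.1815,.22])
cal=robot.calibration("wrist");im=robot.read_camera("wrist");cv2.imwrite("pics/w3.png",im)
print("exp",proj(cal,[.45,.1815,.08]))
for r in robot.look_for("wrist","pin_head"):print(r,atz(cal,r["location"],.08))
u,v=map(int,proj(cal,[.45,.1815,.08]));u0=max(0,u-80);v0=max(0,v-60)
cv2.imwrite("pics/w3c.png",cv2.resize(im[v0:v0+120,u0:u0+160],None,fx=5,fy=5,interpolation=cv2.INTER_CUBIC));print(u0,v0)
E
```

```text
t 8.68 pos [0.4224 0.1823 0.173 ] yang 93.75 F [1.1 1.1 1. ] op 1.001 togo [-27.7  -2.5 -46.9]
exp [250.51760156 229.75698671]
{'location': [247.4, 226.0], 'p': 0.66} [0.44664712 0.17863908 0.08      ]
{'location': [221.4, 301.0], 'p': 0.64} [0.526174   0.15874014 0.08      ]
170 169
```

View pics/w3c.png

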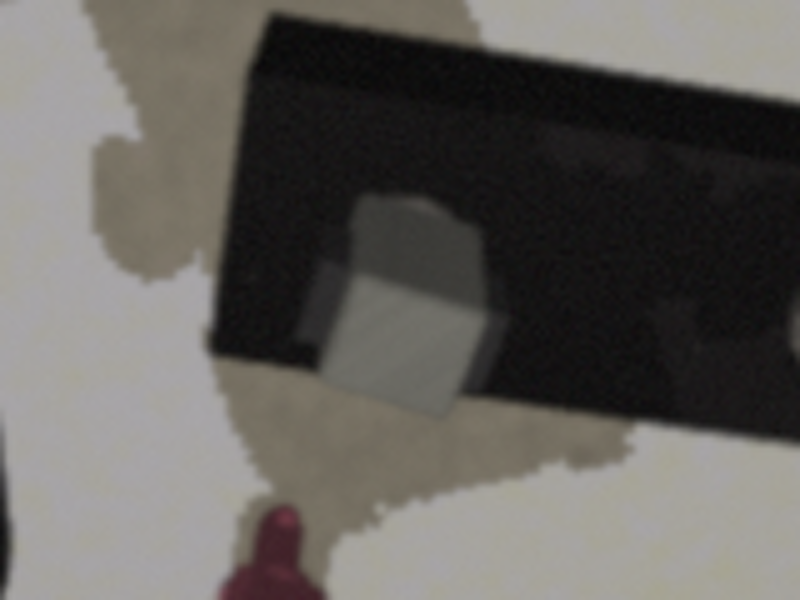

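The crop shows the pin head's top face with corners (358,273), (485,318), (445,418) and (318,378). The dark buttons are at (318,305) and (490,355).

```bash
python3 - <<'E'
from h import *
cal=robot.calibration("wrist")
C=[atz(cal,(170+x/5-.4,169+y/5-.4),.087) for x,y in((358,273),(485,318),(445,418),(318,378))]
C=np.array(C);c=C.mean(0);print(c)
print([np.linalg.norm(C[i]-C[i-1]) for i in range(4)])
e=((C[0]-C[1])+(C[3]-C[2]))[:2];f=((C[1]-C[2])+(C[0]-C[3]))[:2]
print("button line ang",np.degrees(np.arctan2(e[1],e[0]))%180,"perp",np.degrees(np.arctan2(f[1],f[0]))%180)
for x,y in((318,305),(490,355)):print("btn",atz(cal,(170+x/5-.4,169+y/5-.4),.071))
togo([c[0],c[1],.12])
s=robot.calibration("top")
E
```

```text
[0.4519389  0.18813201 0.087     ]
[np.float64(0.020597004802872593), np.float64(0.02248158786083872), np.float64(0.019959338196479617), np.float64(0.022758305011231775)]
button line ang 73.88174538646619 perp 165.0835772845201
btn [0.45305961 0.17327125 0.071     ]
btn [0.46061064 0.20460496 0.071     ]
t 8.78 pos [0.4203 0.1883 0.1728] yang 94.54 F [ 0.5 -0.7 -0.1] op 1.0 togo [-31.4  -3.   52.8]
```

Request:
apply_moves(plan=[[[-15,2,0,10.5,0],[0,0,0,10.5,0],[0,0,0,0,0],[0,0,0,0,0]]])

```text
time: 9.28
ee_pos: [0.4372, 0.1828, 0.1723]
eef_rot: [0.0, 0.149, 0.989, 0.0]
wrist_force: [0.4, 0.5, 0.1]
opening: 0.999
grip_force: 0.0
```

```bash
python3 - <<'E'
from h import *
d=togo([.4535,.181,.12])
cal=robot.calibration("wrist");im=robot.read_camera("wrist");cv2.imwrite("pics/w4.png",im)
togo([.4535,.181,.12])
for r in robot.look_for("wrist","pin_head"):print(r,atz(cal,r["location"],.08))
u,v=map(int,proj(cal,[.4535,.181,.08]));u0=max(0,u-80);v0=max(0,v-60)
k=im[v0:v0+120,u0:u0+160];print(u0,v0)
np.save("cal4.npy",np.array([cal],dtype=object),allow_pickle=True)
cv2.imwrite("pics/w4c.png",cv2.resize(k,None,fx=5,fy=5,interpolation=cv2.INTER_CUBIC))
E
```

```text
t 9.28 pos [0.4372 0.1828 0.1723] yang 72.87 F [0.4 0.5 0.1] op 0.999 togo [-16.1   3.   52.3]
t 9.32 pos [0.4372 0.1827 0.1722] yang 72.84 F [ 0.4 -0.2 -0.7] op 0.995 togo [-16.1   3.1  52.2]
{'location': [256.5, 215.1], 'p': 0.79} [0.45064075 0.18106516 0.08      ]
{'location': [259.4, 295.0], 'p': 0.64} [0.5286302 0.1601723 0.08     ]
177 158
```

View pics/w4c.png

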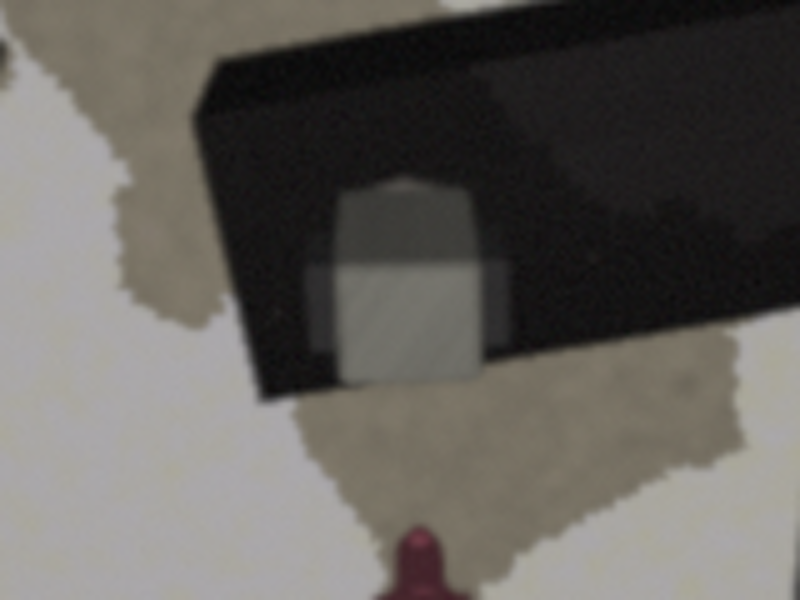

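The head is square to the gripper: top face (335,262), (480,262), (482,380), (342,382), with a button on either side.

```bash
python3 - <<'E'
from h import *
cal=robot.calibration("wrist")
C=np.array([atz(cal,(177+x/5-.4,158+y/5-.4),.087) for x,y in((335,262),(480,262),(482,380),(342,382))]);c=C.mean(0);print(c)
print([np.linalg.norm(C[i]-C[i-1]) for i in range(4)])
e=((C[0]-C[1])+(C[3]-C[2]))[:2];print(np.degrees(np.arctan2(e[1],e[0]))%180)
togo([c[0],c[1],.065])
E
```

```text
[0.45401627 0.18156364 0.087     ]
[np.float64(0.021433729189320575), np.float64(0.023287737050716014), np.float64(0.0210666521355743), np.float64(0.02316047508847365)]
73.26220989015886
t 9.38 pos [0.4372 0.1827 0.1721] yang 72.81 F [ 0.8 -0.2 -0.1] op 1.003 togo [-16.4   3.8 107.1]
```

Request:
apply_moves(plan=[[[-16,4,0,0,0],[0,0,40,0,0],[0,0,40,0,0],[0,0,20,0,0],[0,0,7,0,0]]])

```text
time: 10.0
ee_pos: [0.4531, 0.1815, 0.0638]
eef_rot: [-0.001, 0.15, 0.989, -0.0]
wrist_force: [0.6, 0.3, 0.0]
opening: 1.001
grip_force: 0.0
```

Request:
apply_moves(plan=[[[0,0,0,0,0.4],[0,0,0,0,0.7],[0,0,0,0,1],[0,0,0,0,1],[0,0,0,0,1]]], force=30)

```text
time: 10.62
ee_pos: [0.4543, 0.1822, 0.0663]
eef_rot: [0.001, 0.15, 0.989, 0.001]
wrist_force: [-1.8, -1.2, 7.8]
opening: 0.286
grip_force: 29.4
```

Request:
apply_moves(plan=[[[0,0,0,0,1],[0,0,0,0,1]]], force=30)

```text
time: 10.88
ee_pos: [0.4543, 0.1821, 0.0663]
eef_rot: [0.001, 0.15, 0.989, 0.001]
wrist_force: [-1.3, -0.4, 7.8]
opening: 0.284
grip_force: 29.4
```

```bash
python3 - <<'E'
from h import *
togo([.5874,-.0303,.2])
E
```

```text
t 10.88 pos [0.4543 0.1821 0.0663] yang 72.73 F [-1.3 -0.4  7.8] op 0.284 togo [-190.4 -163.1 -133.6]
```

Request:
apply_moves(plan=[[[0,0,-15,0,1],[0,0,-25,0,1],[0,0,-40,0,1],[0,0,-20,0,1],[0,0,0,0,1]]])

```text
time: 11.5
ee_pos: [0.4545, 0.1823, 0.1668]
eef_rot: [0.002, 0.15, 0.989, 0.001]
wrist_force: [-0.3, 0.2, -0.6]
opening: 0.285
grip_force: 30.6
```

```bash
python3 - <<'E'
from h import *
togo([.5874,-.0303,.2])
a=robot.read_camera("top");s=robot.read_camera("side");cv2.imwrite("pics/top2.png",a);cv2.imwrite("pics/side2.png",s)
A=cv2.resize(a[160:210,240:300],None,fx=8,fy=8,interpolation=cv2.INTER_CUBIC)
S=cv2.resize(s[165:225,200:280],None,fx=3.75,fy=3.75,interpolation=cv2.INTER_CUBIC)
B=cv2.resize(s[215:355,145:285],None,fx=2.1,fy=2.1,interpolation=cv2.INTER_CUBIC)
W=np.zeros((540,790,3),np.uint8);W[:400,:480]=A;W[:225,485:785]=S;W[240:534,485:779]=B
cv2.imwrite("pics/crop2.png",W)
E
```

```text
t 11.5 pos [0.4545 0.1823 0.1668] yang 72.73 F [-0.3  0.2 -0.6] op 0.285 togo [-190.1 -163.4  -33. ]
```

View pics/crop2.png

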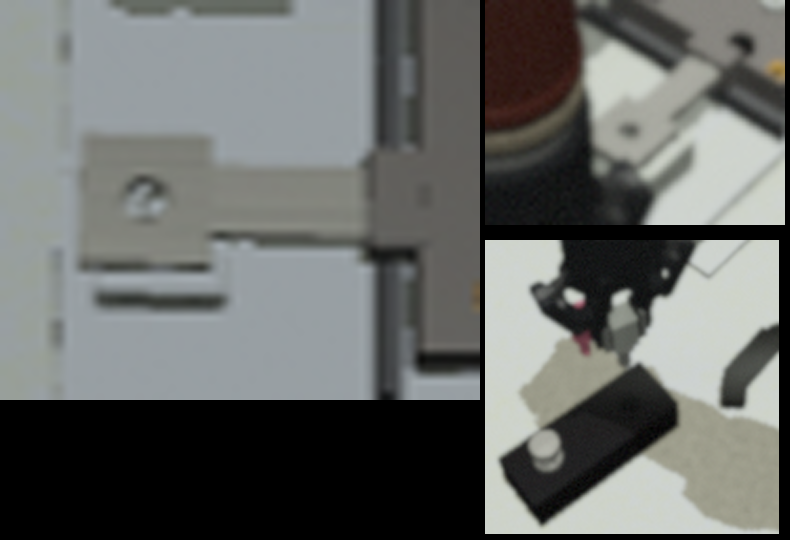

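The pin is in the hand and clear of the stand, and the thumb pin hasn't moved. With the bin home, the tongue hole shows at crop (145,199), which is px (257.7,184.4), with the lug's lower edge below it.

```bash
python3 - <<'E'
from h import *
c=robot.calibration("top")
h=atz(c,(257.7,184.4),.045);print("tongue hole",h)
print("plate ctr",atz(c,(240+146.5/8-.44,160+200/8-.44),.045))
for n,x,y,z in(("luglowL",96,296,.035),("luglowR",228,296,.035)):print(n,atz(c,(240+x/8-.44,160+y/8-.44),z))
for x,y in((366,150),(366,243)):print("guide?",atz(c,(240+x/8-.44,160+y/8-.44),.054))
togo([h[0],h[1],.13])
E
```

```text
tongue hole [ 0.58676571 -0.0246994   0.045     ]
plate ctr [ 0.58636746 -0.02518925  0.045     ]
luglowL [ 0.55473225 -0.01089277  0.035     ]
luglowR [ 0.55822356 -0.05460929  0.035     ]
guide? [ 0.60683941 -0.09604113  0.054     ]
guide? [ 0.57551222 -0.09797692  0.054     ]
t 11.6 pos [0.453  0.1818 0.1647] yang 72.74 F [ 0.3  0.5 -0.9] op 0.287 togo [-189.  -157.5   34.6]
```

Request:
apply_moves(plan=[[[-38,-31.5,0,0,1],[-38,-31.5,0,0,1],[-38,-31.5,0,0,1],[-38,-31.5,0,0,1],[-37,-31.5,0,0,1]]])

```text
time: 12.22
ee_pos: [0.5871, -0.0259, 0.1631]
eef_rot: [-0.002, 0.15, 0.989, -0.0]
wrist_force: [0.5, 0.9, -1.9]
opening: 0.286
grip_force: 30.6
```

Request:
apply_moves(plan=[[[0,0,0,-10.5,1],[0,0,10,-10.5,1],[0,0,20,0,1],[0,0,10,0,1],[0,0,0,0,1]]])

```text
time: 12.85
ee_pos: [0.5862, -0.0246, 0.1233]
eef_rot: [-0.002, -0.032, 0.999, 0.0]
wrist_force: [-0.2, -0.2, -1.1]
opening: 0.287
grip_force: 30.6
```

```bash
python3 - <<'E'
from h import *
togo([.5866,-.025,.115])
cal=robot.calibration("wrist");im=robot.read_camera("wrist");cv2.imwrite("pics/w5.png",im)
u,v=proj(cal,[.5866,-.025,.045]);p,R,_=pose()
f=p+R[:,2]*.0533
print("hole exp",u,v,"foot exp",proj(cal,f),f)
u0=int(u)-80;v0=int(v)-60;u0=max(0,min(352,u0));v0=max(0,min(264,v0));print(u0,v0)
cv2.imwrite("pics/w5c.png",cv2.resize(im[v0:v0+120,u0:u0+160],None,fx=5,fy=5,interpolation=cv2.INTER_CUBIC))
E
```

```text
t 12.85 pos [ 0.5862 -0.0246  0.1233] yang 93.72 F [-0.2 -0.2 -1.1] op 0.287 togo [-0.4 -0.4  8.3]
hole exp 253.23977221107364 207.20256528504729 foot exp [253.68253953 221.32286127] [ 0.58690069 -0.02463893  0.07091416]
173 147
```

View pics/w5c.png

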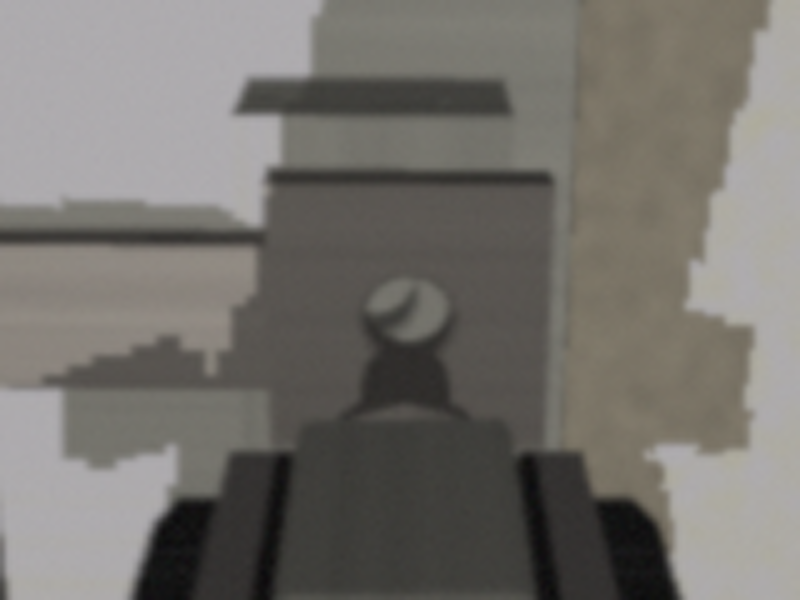

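The wrist view shows the tongue hole at crop (408,312), which is px (254.2,209.0). The pin foot's tip is just below it at crop (405,345), on the same column. Through the hole, the lug hole shows as a dark crescent on the -y side.

```bash
python3 - <<'E'
from h import *
cal=robot.calibration("wrist")
h=atz(cal,(173+408/5-.4,147+312/5-.4),.045);print(h);p,R,_=pose();print("tool z",R[:,2])
togo([h[0],h[1],.100])
E
```

```text
[ 0.5893549 -0.0241642  0.045    ]
tool z [-1.51668788e-03 -1.76727084e-04 -9.99998834e-01]
t 12.9 pos [ 0.587  -0.0246  0.1242] yang 93.72 F [ 0.1  0.8 -0.8] op 0.282 togo [-2.4  0.3 24.2]
```

Request:
apply_moves(plan=[[[-1.7,0,10,0,1],[0,0,10,0,1],[0,0,2,0,1],[0,0,0,0,1]]])

```text
time: 13.4
ee_pos: [0.5889, -0.0246, 0.1026]
eef_rot: [-0.0, -0.032, 0.999, -0.0]
wrist_force: [0.3, -0.7, -1.0]
opening: 0.285
grip_force: 30.6
```

Request:
apply_moves(plan=[[[0,0,2,0,1],[0,0,2,0,1],[0,0,2,0,1],[0,0,1,0,1],[0,0,0,0,1]]])

```text
time: 14.02
ee_pos: [0.5889, -0.0246, 0.0958]
eef_rot: [-0.0, -0.032, 0.999, -0.0]
wrist_force: [0.5, -0.4, -1.1]
opening: 0.287
grip_force: 30.6
```

The foot is in the tongue hole with no force. Going on.

Request:
apply_moves(plan=[[[0,0,1.5,0,1],[0,0,1.5,0,1],[0,0,1.5,0,1],[0,0,0,0,1]]])

```text
time: 14.52
ee_pos: [0.5889, -0.0246, 0.0912]
eef_rot: [-0.0, -0.032, 0.999, -0.0]
wrist_force: [-0.6, -0.0, -1.0]
opening: 0.278
grip_force: 30.6
```

Request:
apply_moves(plan=[[[0,-1,0,0,1],[0,-1,0,0,1],[0,-1,0,0,1],[0,-1,0,0,1],[0,0,0,0,1]]])

```text
time: 15.15
ee_pos: [0.5892, -0.0285, 0.0913]
eef_rot: [-0.0, -0.032, 0.999, 0.0]
wrist_force: [0.4, 2.5, -1.8]
opening: 0.28
grip_force: 30.5
```

Request:
apply_moves(plan=[[[0,-1,0,0,1],[0,-1,0,0,1],[0,0,0,0,1]]])

```text
time: 15.52
ee_pos: [0.5893, -0.0308, 0.0913]
eef_rot: [-0.0, -0.032, 0.999, -0.0]
wrist_force: [0.6, 2.5, -1.0]
opening: 0.284
grip_force: 30.5
```

Request:
apply_moves(plan=[[[0,0,1.5,0,1],[0,0,1.5,0,1],[0,0,1.5,0,1],[0,0,1.5,0,1],[0,0,0,0,1]]])

```text
time: 16.15
ee_pos: [0.5893, -0.0307, 0.0851]
eef_rot: [-0.0, -0.032, 0.999, -0.0]
wrist_force: [-0.2, 1.3, -1.8]
opening: 0.283
grip_force: 30.6
```

The foot has entered the lug hole. Carrying on down.

Request:
apply_moves(plan=[[[0,0,2,0,1],[0,0,2,0,1],[0,0,2,0,1],[0,0,2,0,1],[0,0,0,0,1]]])

```text
time: 16.77
ee_pos: [0.5893, -0.0306, 0.0771]
eef_rot: [-0.0, -0.032, 0.999, -0.0]
wrist_force: [-0.6, 0.8, -1.3]
opening: 0.285
grip_force: 30.5
```

Request:
apply_moves(plan=[[[0,0,2,0,1],[0,0,2,0,1],[0,0,2,0,1],[0,0,2,0,1],[0,0,0,0,1]]])

```text
time: 17.4
ee_pos: [0.5893, -0.0305, 0.0691]
eef_rot: [-0.0, -0.033, 0.999, -0.0]
wrist_force: [-0.6, 1.1, -2.9]
opening: 0.286
grip_force: 30.5
```

Request:
apply_moves(plan=[[[0,0,1,0,1],[0,0,1,0,1],[0,0,1,0,1],[0,0,1,0,1],[0,0,0,0,1]]])

```text
time: 18.02
ee_pos: [0.5894, -0.0306, 0.0664]
eef_rot: [0.0, -0.032, 0.999, 0.0]
wrist_force: [-3.0, 1.6, 6.0]
opening: 0.286
grip_force: 31.9
```

The collar is seated (6 N, z as expected). Releasing.

Request:
apply_moves(plan=[[[0,0,0,0,0.6],[0,0,0,0,0.4],[0,0,0,0,0.3],[0,0,0,0,0.3]]])

```text
time: 18.52
ee_pos: [0.5895, -0.0308, 0.0653]
eef_rot: [0.0, -0.032, 0.999, -0.0]
wrist_force: [0.1, -0.2, -0.4]
opening: 0.699
grip_force: 0.0
```

Request:
apply_moves(plan=[[[0,0,-15,0,0.3],[0,0,-30,0,0.3],[0,0,-50,0,0.3],[40,0,-40,0,0.3],[60,0,0,0,0.3]]])

```text
time: 19.15
ee_pos: [0.4925, -0.0373, 0.2046]
eef_rot: [0.006, -0.033, 0.999, -0.001]
wrist_force: [-0.6, 0.3, -0.1]
opening: 0.699
grip_force: 0.0
```

```bash
python3 - <<'E'
from h import *
togo([.5,0,.2])
a=robot.read_camera("wrist");cal=robot.calibration("wrist");s=robot.read_camera("side");c=robot.calibration("side")
for r in robot.look_for("side","pin_head"):print(r)
u,v=map(int,proj(c,[.588,-.0305,.07]));print(u,v)
S=cv2.resize(s[v-40:v+40,u-50:u+50],None,fx=4,fy=4,interpolation=cv2.INTER_CUBIC)
u,v=map(int,proj(cal,[.588,-.0305,.07]));print(u,v);u=max(100,min(412,u));v=max(80,min(304,v))
A=cv2.resize(a[v-80:v+80,u-100:u+100],None,fx=2,fy=2,interpolation=cv2.INTER_CUBIC)
cv2.imwrite("pics/final.png",np.hstack([S,A]))
E
```

```text
t 19.15 pos [ 0.4925 -0.0373  0.2046] yang 93.75 F [-0.6  0.3 -0.1] op 0.699 togo [-9.8 36.7  4.6]
{'location': [240.6, 191.1], 'p': 0.77}
{'location': [191.2, 255.4], 'p': 0.49}
240 191
253 290
```

View pics/final.png

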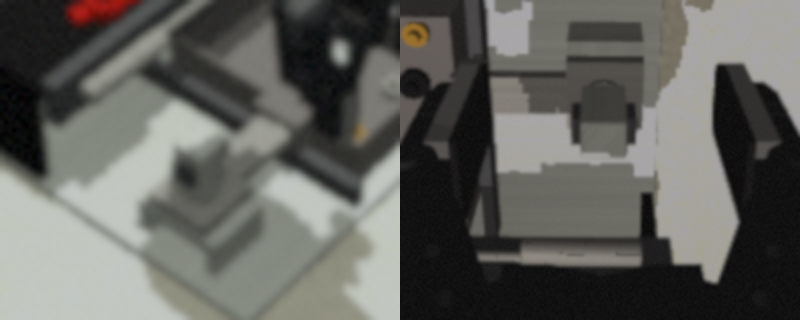

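The pin stands seated on the tongue (side px (240,191), exactly where expected). Both buttons are out at (577,123) and (631,123) in the right panel, and the gripper is clear.

```bash
python3 -c "
from cell import robot
print(robot.hand_in())"
```

```text
the job is handed in; nothing more can be done
None
```

I pushed the bin home and put the ball-lock pin through the tongue and lug, with its collar seated on the tongue and both buttons sprung out. I handed the job in after about 19 s, but the hand-in returned no verdict.

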